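Clamp the trunk lock and ready the screwdriver

TASK

Turn the red-handled crank of the blue bench clamp clockwise until its jaw presses firmly on the gold trunk lock lying under it (keep turning after it touches, up to the crank's stop). Then draw the orange screwdriver out of its slanted holder, turn it upright with its blade down and bring the blade to a few centimetres above the dark screw head at the free end of the lock, without touching it. Finish while still holding the screwdriver there, still, in the gripper; leave the lock where it lies and the wheel hubs, handle cap and shackle alone.

Things in the scene. Friction and masses are not known exactly. Their poses are not given: they have to be found in the camera images.
- clamp: blue bench clamp, bolted down; origin on the table under the clamp screw's vertical axis. Its anvil is a flat slab 75 mm (its x) by 195 mm (its y, from -70 to +125 mm), top 30 mm above the table. A column at y = -55 mm carries an arm over the axis (top at 105 mm, boss top at 110 mm); nothing of the clamp stands over the anvil beyond y = +20 mm except the sweeping crank.
- clamp_axis (a point): point on the crank's vertical turning axis, 145 mm above the table: the height of the middle of the crank's handle.
- crank (a joint): angle of the crank on top of the clamp, rad, 0 as fully opened, growing as it turns clockwise seen from above; hard stop at 7.5. Every rad lowers the jaw by 1.91 mm. The jaw's sprung nose touches the lock at about 5.0 and then presses with about 4.8 N more per rad (about 12 N at the stop). It starts between 0 and 1.8, turns with about 0.08 N m of friction (2 N at the handle) and stays where it is left. The steel crank arm lies 112 to 124 mm above the table.
- crank_handle (a point): middle of the crank's red upright handle, a freely spinning sleeve 20 mm in diameter and 40 mm tall (125 to 165 mm above the table), whose axis runs 45 mm from the clamp's axis.
- nose: round steel nose of the jaw, 22 mm in diameter, on the clamp's axis; origin at the centre of its underside, which presses on the lock.
- lock: gold-plated trunk lock lying loose on the anvil, 0.3 kg, 46 mm (x) by 135 mm (y) plate 12 mm thick with a raised case (to 22 mm, y from -23 to +28 mm) in the middle; origin at the centre of its underside. The clamp's axis passes about y = -47 mm of it; the free end is +y.
- lock_screw (a point): top of the dark, slotted screw head (14 mm in diameter) near the free +y end of the lock, about 95 mm from the clamp's axis, 43 mm above the table.
- holder: grey slanted screwdriver holder, bolted down; origin at the centre of its underside, base 110 x 70 x 8 mm. A square tube, 30 mm outside, leans 40 degrees from vertical towards the holder's -x (its upper end, 71 mm above the table, is nearer the robot); the bore is 10.5 mm wide, 60 mm long.
- driver: screwdriver standing in the holder; origin at the tip of the blade, z along it from the blade to the handle. Steel blade 8 mm in diameter and 65 mm long, then an orange round handle 28 mm in diameter and 80 mm long. About 0.11 kg. At the start the handle's lower end rests on the tube's mouth and the blade fills the bore, so it must be drawn out along its own axis by more than 65 mm.
- driver_tip (a point): tip of the screwdriver's blade.
- driver_grip (a point): point on the screwdriver's axis at the middle of its handle, 105 mm from the tip.
- hub_a: grey plastic wheel hub, 60 mm in diameter, 26 mm tall; origin at the centre of its underside. Bystander.
- hub_b: second grey plastic wheel hub, same size. Bystander.
- cap: chrome telescoping handle cap, 28 x 95 x 20 mm; origin at the centre of its underside. Bystander.
- shackle: bronze padlock shackle lying flat, about 42 x 72 x 10 mm; origin under its middle. Bystander.
Not all that is in view belongs to the job. Leave any turquoise look-alike of the driver alone. Several things have the shape of the clamp; the one meant has the colours described above.

How it is judged:
By the outcome, as a careful person would: the job done as asked, in the order asked, and still so for the second after the job is handed in, while the arm keeps its last pose, push and grip.
It also fails if it takes over 59 s, if anything falls off the work surface, if the arm or the gripper's body presses on something with over 40 N, if the wrist force passes 120 N, or if a joint passes its speed limit or range.

ROBOT

A 7-joint arm with a two-finger parallel gripper is mounted at the origin on the work surface. World frame = base frame: x ahead of the robot, y to its left, z up, the work surface at z = 0. Lengths are in m, angles in degrees, forces in N, time in s.
With the tool pointing down it reaches from about 0.425 to 0.925 m from the base axis. Payload 6.8 kg.
Tool frame: the origin (TCP) lies at the very end of the fingers, on their centre line; the grasp point (between the pads) lies 19 mm behind it; z points along the fingers, y is the direction in which the jaws open and shut (so a half turn about z gives the same grasp; the last joint's range is limited). The gripper opens to 88 mm and grips with 3 to 60 N. Pads are 20 mm wide; open, the fingers measure 115 mm over their backs; the gripper's body (75 mm by 178 mm) begins 61 mm behind the grasp point.
Start: joints at [62.619, 27.33, 1.283, 89.118, -0.659, 63.558, -4.761], TCP at [0.244, -0.629, 0.223] pointing down, gripper open.
Joint ranges: [-169.35, 169.35], [-19.33, 120.38], [-80.79, 83.38], [13.8, 139.57], [-78.32, 258.32], [9.67, 109.79], [-169.56, 169.56]. Speed limits (degrees/s): [136.94, 136.94, 180, 180, 180, 180, 180].

INTERFACE

Orientations are given as [roll, pitch, yaw] about the fixed x, y, z axes, in that order (R = Rz(yaw) Ry(pitch) Rx(roll)).
In Python, from cell import ctrl gives the robot as it stands. The module is installed in compiled form; this text tells all that it offers.
- The arm moves only by the tool arm_command, never from a script. Its argument "commands" is a list that holds one entry, the list of rows, each a list of 6 numbers: the shift along the world's x, y, z normalised to -1 to 1, where 1 is 0.3 m, then the turn, a rotation vector about the world's x, y, z normalised to -1 to 1, where 1 is 1.5 rad. In form: [[[x, y, z, ax, ay, az], ...]]. A call has 1 to 12 rows; each row shifts and turns the commanded pose from where the row before left it; what a row does not reach is not made up. A row lasts 1/8 s, in which the tool goes at most 62.5 mm and 10.7 degrees, less where a joint would pass 70% of its speed; a pose out of reach is approached as far as the arm can. A call with a number of a shift or a turn outside -1 to 1 is refused whole. A call with a gripper value outside its range is refused whole. "fingers" is the gripper's target within -1 to 1 (fully open at 1, half-way at 0, shut at -1), set as the call begins (left out, the last holds). The fingers move at their own pace and stop on an object; "force" is the grip in N (left out, the last holds). Time passes only in rows, so rows that do not move let the fingers close. It gives the time, the measured TCP pose, the force and the opening at its end, in the units of the state.
- ctrl.read_state(): the state, without advancing time (a new reading comes with each control period).
- ctrl.camera(name): name is "scene" or "top" or "wrist"; returns a dict with "frame" (400x640x3 uint8, red, green, blue), "fx", "fy", "cx", "cy" (pixels), "T" (4x4, takes a point from camera to world coordinates). Camera axes: x right, y up, looking along -z (the intrinsics and any distortion apply to the point x, -y, -z); pixel columns grow to the right and rows downward; lengths in m; the calibration is good to about 2 mm. A picture is of the moment at which its call begins. There is no depth.
- ctrl.sign_off(): hands the job in, once; it reports no verdict.
The state is a dict: "time": time; "qpos": joint angles; "qvel": joint speeds; "tau": joint torques, N m; "ee_pos": TCP position; "tool_rot": TCP orientation; "contact_force": force on the tool from outside, world axes, zero at the start; "torque": the same for the moment, N m; "width": opening from 0.0 (shut) to 1.0 (fully open).
Only numpy, scipy, OpenCV 4.12 (cv2) and the standard library are available. Lean on these libraries where they do the work, as an engineer would, in place of code of your own. Each camera call takes 0.05 s, during which the arm holds its last target.

## Working session

There is one attempt and no reset: what is moved stays moved. The work goes in short steps, Python scripts to look and compute and a tool call to move; the robot and the scene stay as the last step left them, time stands still between calls to the robot, and variables do not carry over. Pictures are saved under pics/ and viewed, and the job is handed in when it is done.

Besides the shell and the picture viewer there is one more tool, called after "Call:" as name([rows], argument=value, ...), one row to a line, values as JSON. arm_command: Moves the arm, as the interface text tells. Its arguments: {"type":"object","properties":{"commands":{"type":"array"},"fingers":{"type":"number"},"force":{"type":"number"}},"required":["commands"]}

```bash
mkdir -p pics; python3 - <<'E'
from cell import ctrl
import cv2,pickle
s=ctrl.read_state();print(s)
d={}
for n in("scene","top","wrist"):
    c=ctrl.camera(n);d[n]=c
    cv2.imwrite(f"pics/{n}0.png",c["frame"][:,:,::-1]);print(n,c["fx"],c["fy"],c["cx"],c["cy"],c["T"].round(3).tolist(),[k for k in c])
pickle.dump(d,open("c0.pkl","wb"))
E
```

```text
{'time': 0.0, 'qpos': array([62.61984667, 27.37231793,  1.27966295, 89.1780539 , -0.65801711,
       63.55867943, -4.76176903]), 'qvel': array([-0.10527321,  0.08414047,  0.02783175,  0.04811232, -0.00791649,
        0.00420546,  0.06588195]), 'tau': array([-2.02963332e-03, -5.82854962e+01,  1.53396226e+00, -2.72611356e+01,
       -5.42624714e-02,  1.70873950e-02,  1.57414393e-04]), 'ee_pos': array([ 0.24371278, -0.62881664,  0.22172423]), 'tool_rot': array([-1.79898615e+02,  8.09843417e-03,  2.11879047e+01]), 'contact_force': array([ 0.2865659 ,  0.28377464, -1.05890702]), 'torque': array([0.00126625, 0.03083675, 0.00074895]), 'width': 0.9992791771427483}
scene 483.06185907196067 483.06185907196067 308.30993338142423 202.38365827764085 [[-0.129, -0.699, 0.703, 1.25], [0.992, -0.095, 0.087, 0.116], [0.006, 0.709, 0.705, 0.859], [0.0, 0.0, 0.0, 1.0]] ['frame', 'fx', 'fy', 'cx', 'cy', 'T']
top 497.86014459894733 497.86014459894733 318.46604122700273 199.90497278494243 [[0.023, 0.986, -0.164, 0.333], [-0.999, 0.019, -0.026, 0.01], [-0.023, 0.164, 0.986, 1.298], [0.0, 0.0, 0.0, 1.0]] ['frame', 'fx', 'fy', 'cx', 'cy', 'T']
wrist 355.8402580191314 355.8402580191314 312.1892790259658 201.18841720576222 [[0.363, 0.892, 0.27, 0.317], [-0.932, 0.348, 0.103, -0.6], [-0.002, -0.288, 0.957, 0.382], [0.0, 0.0, 0.0, 1.0]] ['frame', 'fx', 'fy', 'cx', 'cy', 'T']
```

View pics/scene0.png

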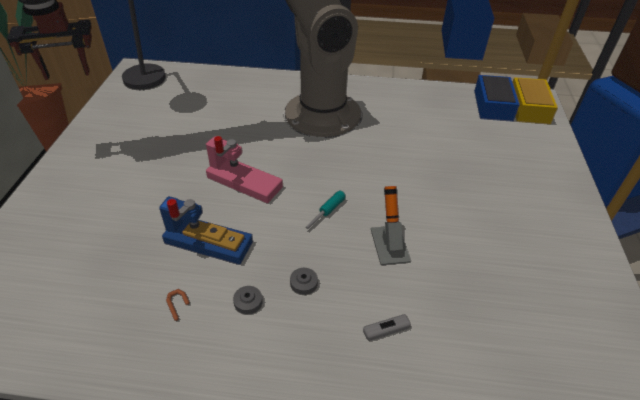

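View pics/top0.png

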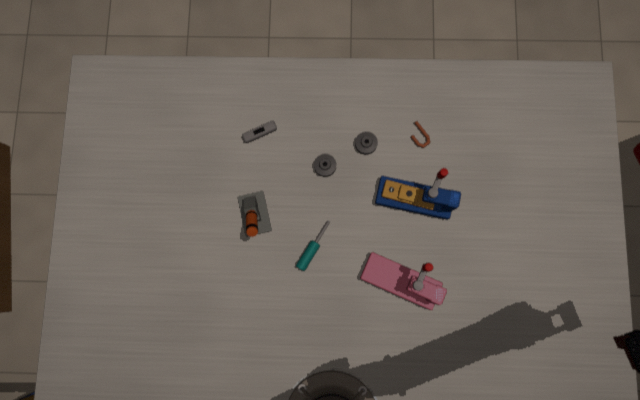

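View pics/wrist0.png

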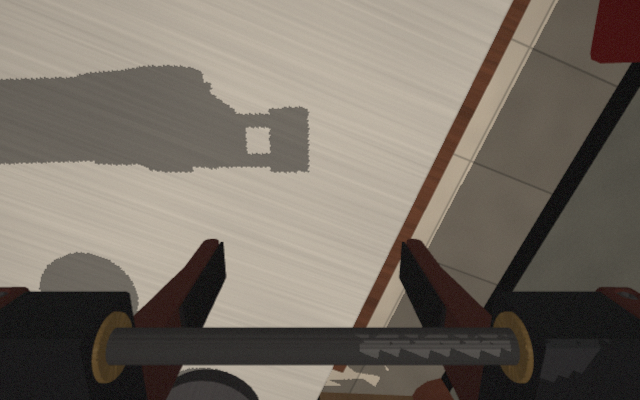

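```bash
cat > h.py <<'E'
import numpy as np,cv2,pickle
def ray(c,u,v):
    d=np.array([(u-c["cx"])/c["fx"],-(v-c["cy"])/c["fy"],-1.]);T=c["T"]
    d=T[:3,:3]@d;return T[:3,3],d/np.linalg.norm(d)
def plane(c,u,v,z):
    o,d=ray(c,u,v);return o+d*(z-o[2])/d[2]
def tri(c1,p1,c2,p2):
    o1,d1=ray(c1,*p1);o2,d2=ray(c2,*p2)
    s=np.linalg.lstsq(np.c_[d1,-d2],o2-o1,rcond=None)[0]
    a=o1+d1*s[0];b=o2+d2*s[1];return (a+b)/2,np.linalg.norm(a-b)
def proj(c,p):
    T=c["T"];q=T[:3,:3].T@(np.asarray(p)-T[:3,3]);return c["cx"]+c["fx"]*q[0]/-q[2],c["cy"]-c["fy"]*q[1]/-q[2]
def crop(c,x0,y0,x1,y1,k,name):
    cv2.imwrite(name,cv2.resize(c["frame"][y0:y1,x0:x1,::-1],None,fx=k,fy=k,interpolation=cv2.INTER_CUBIC))
def blobs(c,lo,hi,box=None,amin=15):
    h=cv2.cvtColor(c["frame"],cv2.COLOR_RGB2HSV);m=cv2.inRange(h,np.array(lo),np.array(hi))
    if box:
        k=np.zeros_like(m);k[box[1]:box[3],box[0]:box[2]]=1;m*=k
    n,l,s,ce=cv2.connectedComponentsWithStats(m)
    return m,[(s[i].tolist(),ce[i].round(1).tolist()) for i in range(1,n) if s[i][4]>=amin]
E
python3 - <<'E'
from h import *
d=pickle.load(open("c0.pkl","rb"))
t=d["top"];s=d["scene"]
crop(t,360,150,480,235,6,"pics/tclamp.png")
crop(s,150,180,270,270,6,"pics/sclamp.png")
a=cv2.resize(t["frame"][180:250,220:290,::-1],None,fx=5.5,fy=5.5,interpolation=2)
b=cv2.resize(s["frame"][175:275,355:425,::-1],None,fx=5.5,fy=5.5,interpolation=2)
b=b[:550];a=cv2.copyMakeBorder(a,0,b.shape[0]-a.shape[0],0,10,0)
cv2.imwrite("pics/hold.png",np.hstack([a,b]))
for n in("top","scene"):
    c=d[n]
    for nm,lo,hi in(("red",(0,190,80),(4,255,255)),("red2",(175,150,80),(180,255,255)),("orange",(5,200,60),(14,255,255)),("gold",(15,120,60),(25,255,255)),("blue",(105,150,40),(120,255,255))):
        print(n,nm,[b for b in blobs(c,lo,hi,(130,120,480,320))[1]])
E
```

```text
top red [([440, 169, 7, 7, 37], [443.2, 171.8]), ([425, 264, 7, 7, 42], [428.1, 266.8])]
top red2 []
top orange [([246, 211, 11, 14, 114], [251.0, 218.2]), ([247, 226, 10, 10, 76], [251.5, 230.4])]
top gold [([382, 180, 52, 30, 687], [404.5, 194.0])]
top blue [([376, 177, 75, 42, 550], [408.0, 204.2]), ([391, 179, 69, 29, 477], [439.8, 195.8])]
scene red [([215, 137, 6, 5, 27], [217.4, 138.9]), ([168, 200, 8, 9, 40], [171.2, 203.2])]
scene red2 []
scene orange [([385, 187, 10, 2, 19], [389.7, 187.5]), ([386, 194, 11, 22, 214], [391.0, 204.5]), ([388, 218, 9, 4, 33], [392.1, 219.5])]
scene gold [([183, 222, 61, 29, 856], [214.7, 235.2])]
scene blue [([161, 197, 90, 66, 1476], [198.2, 237.0]), ([177, 200, 6, 8, 30], [179.4, 203.0])]
```

View pics/tclamp.png

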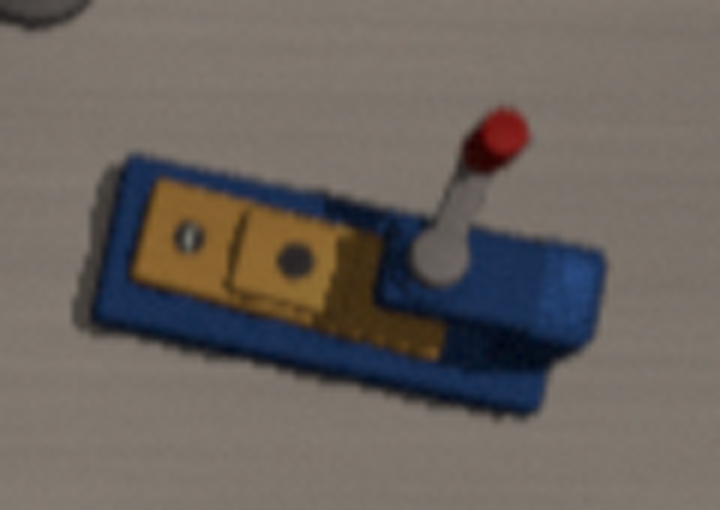

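View pics/sclamp.png

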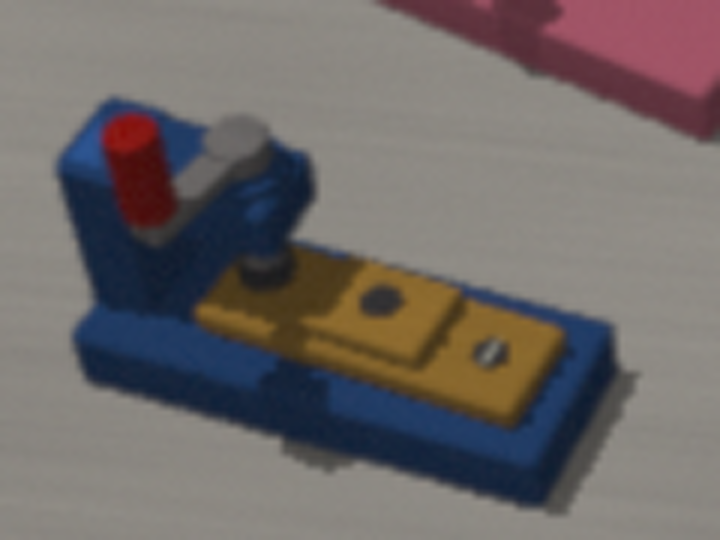

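View pics/hold.png

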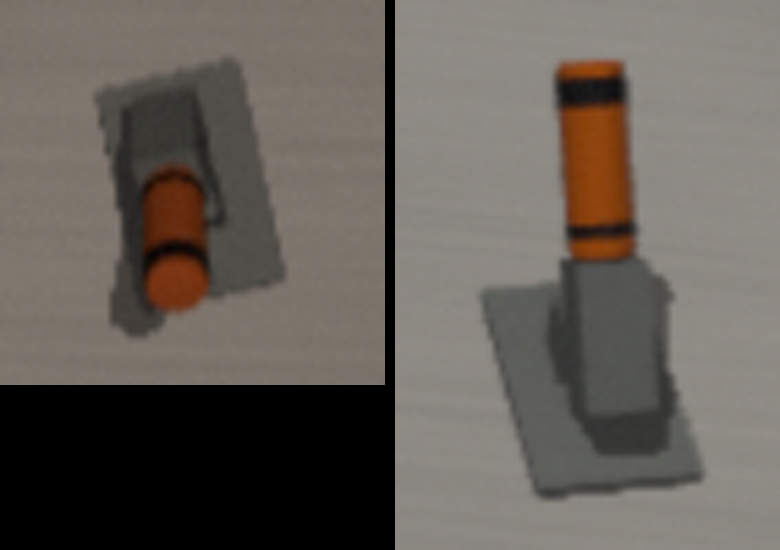

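```bash
python3 - <<'E'
from h import *
d=pickle.load(open("c0.pkl","rb"))
t=d["top"];s=d["scene"]
def T(x,y,ox=360,oy=150,k=6):return (x+.5)/k-.5+ox,(y+.5)/k-.5+oy
def S(x,y):return T(x,y,150,180)
for n,a,b,z in(("handletop",T(505,133),S(132,132),.165),("hub",T(440,255),S(240,135),.125),("screw",T(190,238),S(490,352),.043),("anvil+x+y",T(137,158),S(545,470),.03),("anvil -x+y",T(100,318),S(610,328),.03)):
    p,e=tri(t,a,s,b);print(n,p.round(4),round(e,4),plane(t,*a,z).round(4),plane(s,*b,z).round(4))
def H(x,y):return T(x,y,220,180,5.5)
def G(x,y):return T(x-395,y,355,175,5.5)
# driver: handle top centre, handle bottom
for n,a,b in(("top end",H(177,283),G(592,68)),):
    print(n,tri(t,a,s,b))
for n,a,z in(("b1",H(98,92),.008),("b2",H(237,62),.008),("b3",H(285,275),.008)):print(n,plane(t,*a,z))
for n,a,z in(("b1",G(484,290),.008),("b2",G(540,492),.008),("b3",G(702,474),.008)):print(n,plane(s,*a,z))
for n,c,a in(("tube top s",s,G(0,0)),):pass
E
```

```text
handletop [ 0.5922 -0.2476  0.1646] 0.0013 [ 0.5923 -0.2482  0.165 ] [ 0.5926 -0.2467  0.165 ]
hub [ 0.5511 -0.2298  0.1251] 0.0019 [ 0.5514 -0.2307  0.125 ] [ 0.551  -0.2288  0.125 ]
screw [ 0.5718 -0.1412  0.0438] 0.0008 [ 0.572  -0.1417  0.043 ] [ 0.5711 -0.141   0.043 ]
anvil+x+y [ 0.6095 -0.117   0.0253] 0.008 [ 0.6093 -0.1205  0.03  ] [ 0.6128 -0.1117  0.03  ]
anvil -x+y [ 0.5393 -0.1045  0.0263] 0.0013 [ 0.5389 -0.1048  0.03  ] [ 0.5424 -0.1029  0.03  ]
top end (array([0.44880063, 0.19832627, 0.12897837]), np.float64(0.0018296688832499636))
b1 [0.55198068 0.25896806 0.008     ]
b2 [0.56789934 0.19266415 0.008     ]
b3 [0.46572325 0.16555782 0.008     ]
b1 [0.46398021 0.16811958 0.008     ]
b2 [0.57113854 0.19472201 0.008     ]
b3 [0.55309662 0.25973007 0.008     ]
```

Several things could be meant. There is a blue clamp with the gold lock (red handle at top (443,172), scene (171,203)) and a pink one (top (428,267)); the blue one fits. The driver is the orange one in the holder (top (251,225)), not the turquoise one lying at (313,245). The enlarged crops confirm both.

Call:
arm_command([
  [[0.097,0.106,0,0,0,0],[0.097,0.106,0,0,0,0],[0.097,0.106,0,0,0,0],[0.097,0.106,0,0,0,0],[0.097,0.106,0,0,0,0],[0.097,0.106,0,0,0,0],[0.097,0.106,0,0,0,0],[0.097,0.106,0,0,0,0],[0.097,0.106,0,0,0,0],[0.097,0.106,0,0,0,0],[0.097,0.106,0,0,0,0],[0.097,0.106,0,0,0,0]],
], fingers=1, force=25)

```text
time: 1.65
ee_pos: [0.5938, -0.2467, 0.2224]
tool_rot: [-180.0, 0.0, 21.2]
contact_force: [-1.0, 0.6, -0.1]
width: 1.002
```

Call:
arm_command([
  [[0,0,0,0,0,0],[0,0,0,0,0,0]],
])

```text
time: 1.9
ee_pos: [0.5925, -0.2485, 0.2223]
tool_rot: [180.0, 0.1, 21.2]
contact_force: [-0.8, -0.1, 0.2]
width: 1.003
```

```bash
python3 - <<'E'
from h import *
from cell import ctrl
s=ctrl.read_state();print(s["time"],s["ee_pos"],s["tool_rot"],s["contact_force"],s["qpos"])
c=ctrl.camera("wrist");cv2.imwrite("pics/w1.png",c["frame"][:,:,::-1])
print("handle top expected px",proj(c,(.5922,-.2476,.165)),"A",proj(c,(.551,-.2298,.125)))
for lo,hi in(((0,190,60),(5,255,255)),):print(blobs(c,lo,hi,amin=60)[1])
E
```

```text
1.9 [ 0.59250333 -0.24852662  0.22226277] [1.79994763e+02 6.89345300e-02 2.11589460e+01] [-0.76481932 -0.12366679  0.22244974] [ 22.96200507  24.61014174  -7.86721641  93.384689     3.74240067
  62.31205198 -54.78325999]
handle top expected px (np.float64(312.1240784406587), np.float64(221.00452341680165)) A (np.float64(271.8917253840973), np.float64(241.895949331096))
[([299, 209, 26, 23, 210], [309.3, 219.8])]
```

View pics/w1.png

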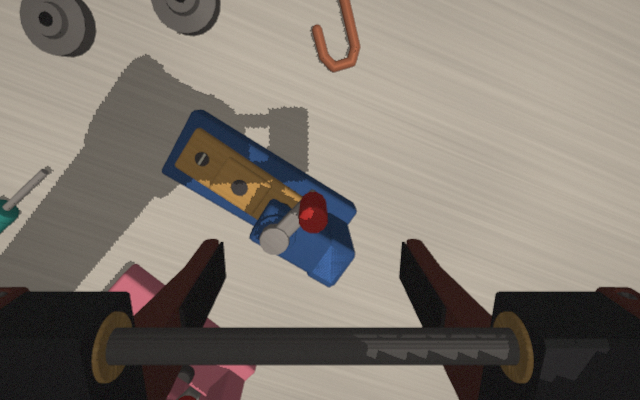

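Call:
arm_command([
  [[0,0.001,-0.08,0,0,0],[0,0.001,-0.08,0,0,0],[0,0,-0.08,0,0,0],[0,0,-0.06,0,0,0],[0,0,0,0,0,0],[0,0,0,0,0,0]],
])

```text
time: 2.7
ee_pos: [0.5936, -0.2477, 0.1335]
tool_rot: [179.9, -0.1, 21.2]
contact_force: [-0.2, -0.1, 0.0]
width: 1.002
```

Call:
arm_command([
  [[0,0,0,0,0,0],[0,0,0,0,0,0],[0,0,0,0,0,0],[0,0,0,0,0,0],[0,0,0,0,0,0],[0,0,0,0,0,0]],
], fingers=-1, force=20)

```text
time: 3.45
ee_pos: [0.5932, -0.2472, 0.1326]
tool_rot: [180.0, 0.0, 21.2]
contact_force: [0.0, -1.0, 0.5]
width: 0.358
```

```bash
cat > circ.py <<'E'
import sys,numpy as np
a0,st,n=map(float,sys.argv[1:4]);a=np.radians(a0-st*np.arange(n+1));d=np.c_[np.cos(a),np.sin(a)]*.045
for r in np.diff(d,axis=0)/.3: print("[%.3f, %.3f, 0, 0, 0, 0]"%tuple(r),end=", ")
print(a0-st*n)
E
python3 circ.py -23 12 12
```

```text
[-0.015, -0.027, 0, 0, 0, 0], [-0.021, -0.024, 0, 0, 0, 0], [-0.025, -0.019, 0, 0, 0, 0], [-0.028, -0.013, 0, 0, 0, 0], [-0.031, -0.007, 0, 0, 0, 0], [-0.031, -0.001, 0, 0, 0, 0], [-0.031, 0.006, 0, 0, 0, 0], [-0.029, 0.012, 0, 0, 0, 0], [-0.026, 0.018, 0, 0, 0, 0], [-0.021, 0.023, 0, 0, 0, 0], [-0.016, 0.027, 0, 0, 0, 0], [-0.010, 0.030, 0, 0, 0, 0], -167.0
```

Call:
arm_command([
  [[0,0,0,0,0,0],[0,0,0,0,0,0]],
])

```text
time: 3.7
ee_pos: [0.5934, -0.2475, 0.1327]
tool_rot: [180.0, -0.0, 21.2]
contact_force: [0.7, -1.5, -0.5]
width: 0.221
```

Call:
arm_command([
  [[-0.015,-0.027,0,0,0,0],[-0.021,-0.024,0,0,0,0],[-0.025,-0.019,0,0,0,0],[-0.028,-0.013,0,0,0,0],[-0.031,-0.007,0,0,0,0],[-0.031,-0.001,0,0,0,0]],
])

```text
time: 4.45
ee_pos: [0.5465, -0.2763, 0.1327]
tool_rot: [179.9, 0.1, 21.1]
contact_force: [2.0, -3.6, -2.1]
width: 0.228
```

Call:
arm_command([
  [[-0.031,0.006,0,0,0,0],[-0.029,0.012,0,0,0,0],[-0.026,0.018,0,0,0,0],[-0.021,0.023,0,0,0,0],[-0.016,0.027,0,0,0,0],[-0.01,0.03,0,0,0,0]],
])

```text
time: 5.2
ee_pos: [0.5069, -0.2388, 0.1326]
tool_rot: [-179.9, 0.1, 21.2]
contact_force: [-1.7, -1.8, 0.7]
width: 0.221
```

```bash
python3 circ.py -167 12 12;python3 circ.py -311 12 12
```

```text
[-0.004, 0.031, 0, 0, 0, 0], [0.003, 0.031, 0, 0, 0, 0], [0.009, 0.030, 0, 0, 0, 0], [0.015, 0.027, 0, 0, 0, 0], [0.021, 0.024, 0, 0, 0, 0], [0.025, 0.019, 0, 0, 0, 0], [0.028, 0.013, 0, 0, 0, 0], [0.031, 0.007, 0, 0, 0, 0], [0.031, 0.001, 0, 0, 0, 0], [0.031, -0.006, 0, 0, 0, 0], [0.029, -0.012, 0, 0, 0, 0], [0.026, -0.018, 0, 0, 0, 0], -311.0
[0.021, -0.023, 0, 0, 0, 0], [0.016, -0.027, 0, 0, 0, 0], [0.010, -0.030, 0, 0, 0, 0], [0.004, -0.031, 0, 0, 0, 0], [-0.003, -0.031, 0, 0, 0, 0], [-0.009, -0.030, 0, 0, 0, 0], [-0.015, -0.027, 0, 0, 0, 0], [-0.021, -0.024, 0, 0, 0, 0], [-0.025, -0.019, 0, 0, 0, 0], [-0.028, -0.013, 0, 0, 0, 0], [-0.031, -0.007, 0, 0, 0, 0], [-0.031, -0.001, 0, 0, 0, 0], -455.0
```

Call:
arm_command([
  [[-0.004,0.031,0,0,0,0],[0.003,0.031,0,0,0,0],[0.009,0.03,0,0,0,0],[0.015,0.027,0,0,0,0],[0.021,0.024,0,0,0,0],[0.025,0.019,0,0,0,0]],
])

```text
time: 5.95
ee_pos: [0.5296, -0.1919, 0.1327]
tool_rot: [179.9, -0.0, 21.2]
contact_force: [2.3, -8.1, -5.0]
width: 0.221
```

Call:
arm_command([
  [[0.028,0.013,0,0,0,0],[0.031,0.007,0,0,0,0],[0.031,0.001,0,0,0,0],[0.031,-0.006,0,0,0,0],[0.029,-0.012,0,0,0,0],[0.026,-0.018,0,0,0,0]],
])

```text
time: 6.7
ee_pos: [0.5801, -0.1967, 0.1324]
tool_rot: [-180.0, 0.2, 21.1]
contact_force: [-6.0, -4.9, 3.4]
width: 0.225
```

Call:
arm_command([
  [[0.021,-0.023,0,0,0,0],[0.016,-0.027,0,0,0,0],[0.01,-0.03,0,0,0,0]],
])

```text
time: 7.08
ee_pos: [0.5946, -0.2187, 0.1325]
tool_rot: [-179.9, 0.1, 21.2]
contact_force: [-5.1, 1.2, 3.7]
width: 0.223
```

Call:
arm_command([
  [[0.004,-0.031,0,0,0,0],[-0.003,-0.031,0,0,0,0],[-0.009,-0.03,0,0,0,0]],
])

```text
time: 7.45
ee_pos: [0.5938, -0.2467, 0.1326]
tool_rot: [-180.0, -0.1, 21.2]
contact_force: [0.1, 2.2, 1.6]
width: 0.223
```

Call:
arm_command([
  [[-0.015,-0.027,0,0,0,0],[-0.021,-0.024,0,0,0,0]],
])

```text
time: 7.7
ee_pos: [0.5831, -0.2633, 0.1327]
tool_rot: [179.9, -0.1, 21.2]
contact_force: [2.5, -0.0, -2.4]
width: 0.221
```

Call:
arm_command([
  [[-0.025,-0.019,0,0,0,0],[-0.028,-0.013,0,0,0,0]],
])

```text
time: 7.95
ee_pos: [0.5662, -0.274, 0.1328]
tool_rot: [179.9, -0.0, 21.1]
contact_force: [3.2, -2.4, -3.1]
width: 0.222
```

Call:
arm_command([
  [[-0.031,-0.007,0,0,0,0],[0,0,0,0,0,0]],
])

```text
time: 8.2
ee_pos: [0.5579, -0.276, 0.1329]
tool_rot: [179.8, -0.2, 21.1]
contact_force: [6.9, -4.6, -7.7]
width: 0.225
```

Call:
arm_command([
  [[-0.031,-0.001,0,0,0,0],[0,0,0,0,0,0]],
])

```text
time: 8.45
ee_pos: [0.5518, -0.278, 0.1332]
tool_rot: [179.5, -0.4, 21.1]
contact_force: [17.5, -9.5, -16.0]
width: 0.222
```

```bash
python3 - <<'E'
from h import *
from cell import ctrl
for n in("scene","top"):
    c=ctrl.camera(n)
    if n=="scene":crop(c,130,130,270,270,4,"pics/s2.png")
    else:crop(c,360,140,490,240,4,"pics/t2.png")
print(ctrl.read_state()["contact_force"],ctrl.read_state()["ee_pos"])
E
```

```text
[ 17.05295896 -10.03710087 -15.2660644 ] [ 0.55181384 -0.27797773  0.13322106]
```

View pics/s2.png

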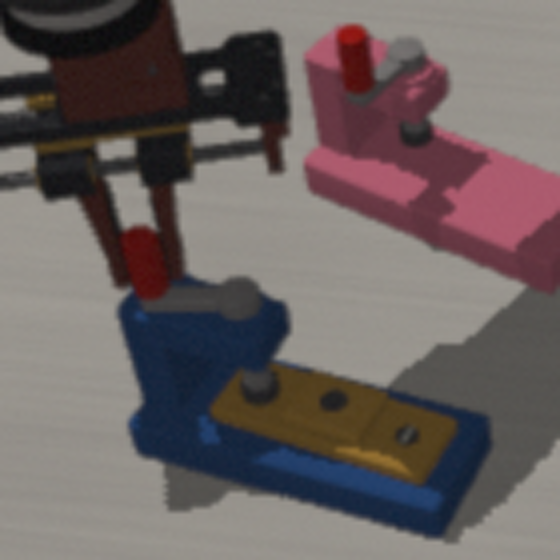

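Call:
arm_command([
  [[-0.02,0.002,0,0,0,0],[0,0,0,0,0,0]],
])

```text
time: 8.8
ee_pos: [0.54, -0.2767, 0.1327]
tool_rot: [179.9, 0.1, 21.0]
contact_force: [-1.2, -0.6, 1.6]
width: 0.036
```

```bash
python3 - <<'E'
from h import *
from cell import ctrl
c=ctrl.camera("scene");crop(c,130,170,230,270,6,"pics/s3.png")
E
```

```text
(no output)
```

View pics/s3.png

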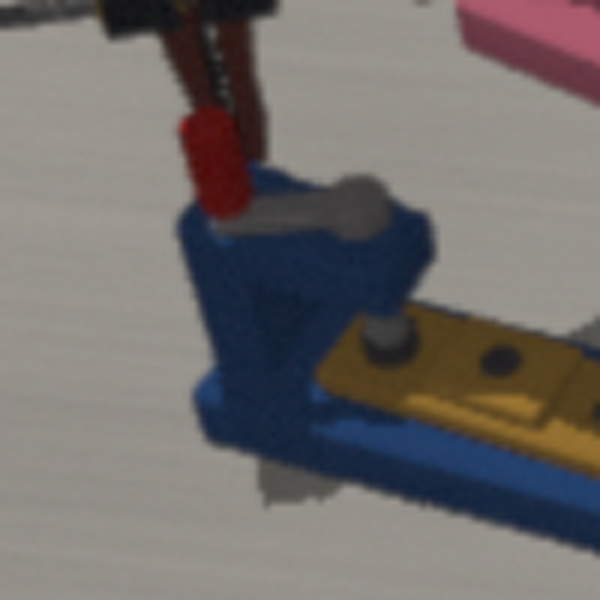

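Call:
arm_command([
  [[-0.03,0,0.03,0,0,0],[0,0,0.15,0,0,0],[0,0,0.18,0,0,0],[-0.1,0.1,0.05,0,0,0],[-0.1,0.15,0.0,0,0,0],[-0.05,0.15,0,0,0,0],[0,0.15,0,0,0,0],[0,0.15,0,0,0,0]],
], fingers=1)

```text
time: 9.85
ee_pos: [0.4566, -0.0622, 0.2564]
tool_rot: [180.0, -0.0, 21.2]
contact_force: [0.4, -0.3, 0.2]
width: 0.881
```

```bash
python3 - <<'E'
from h import *
from cell import ctrl
d={n:ctrl.camera(n) for n in("scene","top")};pickle.dump(d,open("c1.pkl","wb"))
a=cv2.resize(d["top"]["frame"][150:230,370:470,::-1],None,fx=5,fy=5,interpolation=2)
b=cv2.resize(d["scene"]["frame"][185:265,150:210,::-1],None,fx=5,fy=5,interpolation=2)
cv2.imwrite("pics/c3.png",np.hstack([a,b]))
print(ctrl.read_state())
E
```

```text
{'time': 9.95, 'qpos': array([ 15.76789212,   5.89084671, -17.27745824, 113.92207437,
         1.93977945,  60.42620903, -70.70814493]), 'qvel': array([ 2.3256354 ,  0.90425807,  4.59529297, -0.74928979,  1.6923918 ,
       -0.01387897,  3.72123452]), 'tau': array([ -0.50481565, -33.05991054,  -0.96782919, -26.258744  ,
        -0.1099849 ,  -0.06322832,  -0.67622708]), 'ee_pos': array([ 0.45700901, -0.05851652,  0.25647108]), 'tool_rot': array([-1.79957419e+02, -5.72928660e-02,  2.16720269e+01]), 'contact_force': array([ 0.70854408, -0.16567178,  0.49695288]), 'torque': array([-0.05053114, -0.02868798,  0.01587526]), 'width': 0.9709588612477078}
```

View pics/c3.png

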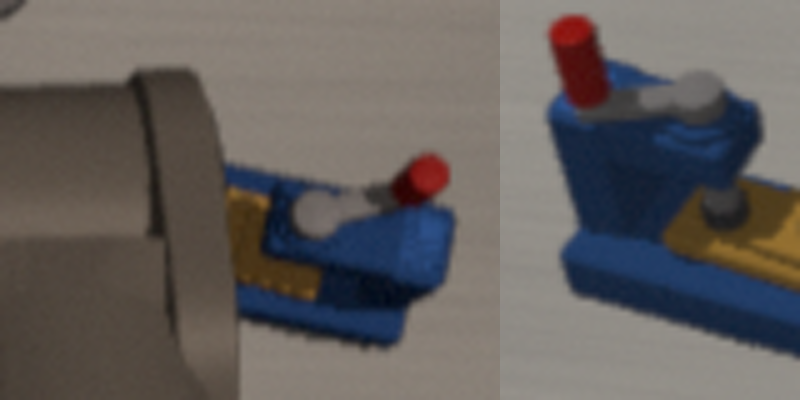

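```bash
python3 - <<'E'
from h import *
d=pickle.load(open("c1.pkl","rb"));t=d["top"];s=d["scene"]
f=lambda x,y,ox,oy:((x+.5)/5-.5+ox,(y+.5)/5-.5+oy)
for n,a,b in(("handle",f(430,173,370,150),f(74,30,150,185)),("hub",f(318,213,370,150),f(199,92,150,185))):print(n,tri(t,a,s,b))
p=tri(t,f(430,173,370,150),s,f(74,30,150,185))[0]
print(np.degrees(np.arctan2(p[1]+.2298,p[0]-.5512)))
E
```

```text
handle (array([ 0.56309043, -0.2735976 ,  0.16483488]), np.float64(0.002486824977439323))
hub (array([ 0.55131214, -0.23077975,  0.12239503]), np.float64(0.002336886419364183))
-74.8111102244922
```

Call:
arm_command([
  [[0.008,0.146,-0.031,0,0,-0.013],[0.008,0.146,-0.031,0,0,-0.013],[0.008,0.146,-0.031,0,0,-0.013],[0.008,0.146,-0.031,0,0,-0.013],[0.008,0.146,-0.031,0,0,-0.013],[0.008,0.146,-0.031,0,0,-0.013],[0,0,0,0,0,0],[0,0,0,0,0,0]],
], fingers=1)

```text
time: 10.95
ee_pos: [0.4721, 0.1977, 0.2]
tool_rot: [179.9, 0.0, 14.5]
contact_force: [0.6, -0.5, 0.4]
width: 1.001
```

```bash
python3 - <<'E'
from h import *
from cell import ctrl
c=ctrl.camera("wrist");s=ctrl.read_state();print(s["ee_pos"],s["tool_rot"],s["qpos"])
f=c["frame"][:,:,::-1].copy()
top=np.array([.4488,.1983,.129]);dd=np.array([-.622,-.161,.766])
for k in(0,.04,.08,):
    u,v=proj(c,top-k*dd);print(u,v);cv2.circle(f,(int(u),int(v)),3,(255,0,255),-1)
cv2.imwrite("pics/w4.png",f)
E
```

```text
[0.47231015 0.19726925 0.20008741] [1.79939851e+02 1.09123678e-02 1.44016607e+01] [  -6.88363968   15.54596248  -26.75499425  111.11968629    8.50873316
   55.25715645 -113.26497066]
304.2559936119422 244.21747873823844
304.9008897324202 197.06119126742996
305.44978950439423 156.9243775730249
```

View pics/w4.png

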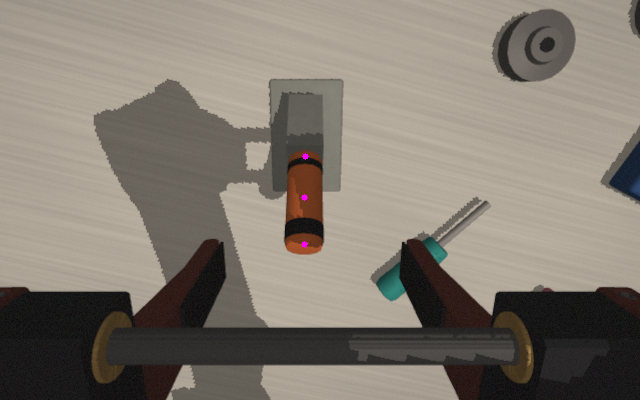

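Call:
arm_command([
  [[-0.005,0.022,-0.06,0,0,0],[0,0,-0.12,0,0,0],[0,0,-0.12,0,0,0],[0,0,-0.09,0,0,0],[0,0,0,0,0,0],[0,0,0,0,0,0]],
])

```text
time: 11.75
ee_pos: [0.4711, 0.2055, 0.0834]
tool_rot: [-180.0, -0.0, 14.5]
contact_force: [0.5, 0.3, 0.6]
width: 0.993
```

Call:
arm_command([
  [[0,0,0,0,0,0],[0,0,0,0,0,0],[0,0,0,0,0,0],[0,0,0,0,0,0],[0,0,0,0,0,0],[0,0,0,0,0,0],[0,0,0,0,0,0],[0,0,0,0,0,0]],
], fingers=-1, force=45)

```text
time: 12.75
ee_pos: [0.4708, 0.2054, 0.0828]
tool_rot: [180.0, 0.0, 14.5]
contact_force: [0.5, 0.2, -0.8]
width: 0.311
```

Call:
arm_command([
  [[-0.022,-0.006,0.027,0,0,0],[-0.022,-0.006,0.027,0,0,0],[-0.022,-0.006,0.027,0,0,0],[-0.022,-0.005,0.027,0,0,0]],
])

```text
time: 13.25
ee_pos: [0.4437, 0.1984, 0.116]
tool_rot: [180.0, -0.0, 14.5]
contact_force: [-0.0, -0.5, -1.8]
width: 0.31
```

Call:
arm_command([
  [[-0.022,-0.006,0.027,0,0,0],[-0.022,-0.006,0.027,0,0,0],[-0.022,-0.006,0.027,0,0,0],[-0.022,-0.005,0.027,0,0,0],[0,0,0,0,0,0]],
])

```text
time: 13.88
ee_pos: [0.418, 0.1918, 0.1484]
tool_rot: [180.0, -0.1, 14.5]
contact_force: [0.1, 0.0, -1.4]
width: 0.314
```

```bash
python3 - <<'E'
from h import *
from cell import ctrl
c=ctrl.camera("scene");cv2.imwrite("pics/s5.png",c["frame"][:,:,::-1])
print(ctrl.read_state()["qpos"])
E
```

```text
[  -8.05795211   14.83264694  -27.7524482   120.38457756    9.44816687
   46.76640408 -117.02938742]
```

View pics/s5.png

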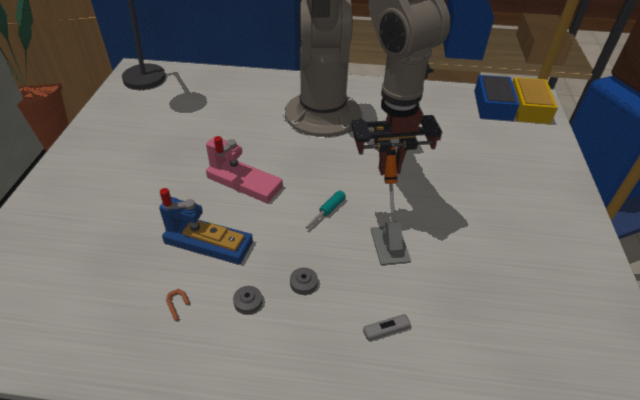

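Call:
arm_command([
  [[0,0,0.16,0,0,0],[0,0,0.17,0,0,0],[0.059,-0.14,0,-0.023,0.09,0],[0.059,-0.14,0,-0.023,0.09,0],[0.059,-0.14,0,-0.023,0.09,0],[0.059,-0.14,0,-0.023,0.09,0],[0.059,-0.14,0,-0.024,0.09,0],[0.059,-0.14,0,0,0,0],[0.059,-0.14,0,0,0,0],[0.059,-0.14,0,0,0,0],[0,0,0,0,0,0],[0,0,0,0,0,0]],
])

```text
time: 15.42
ee_pos: [0.5596, -0.1436, 0.2459]
tool_rot: [-179.9, 40.0, 14.5]
contact_force: [-0.1, -0.2, -1.2]
width: 0.31
```

```bash
cat > look.py <<'E'
from h import *
from cell import ctrl
import sys
d={n:ctrl.camera(n) for n in("scene","top","wrist")};pickle.dump(d,open("c2.pkl","wb"))
s=ctrl.read_state();print(s["time"],s["ee_pos"],s["tool_rot"],s["qpos"],s["contact_force"],s["width"])
k=sys.argv[1]
cv2.imwrite(f"pics/s{k}.png",cv2.resize(d["scene"]["frame"][90:270,130:330,::-1],None,fx=4,fy=4,interpolation=2)[:600])
cv2.imwrite(f"pics/t{k}.png",cv2.resize(d["top"]["frame"][100:250,320:500,::-1],None,fx=4,fy=4,interpolation=2))
cv2.imwrite(f"pics/w{k}.png",d["wrist"]["frame"][:,:,::-1])
E
python3 look.py 6
```

```text
15.575 [ 0.5595735  -0.14277882  0.24658581] [-179.91168045   39.92977838   14.64074788] [ 10.0612446   40.04364616 -13.683628    75.19469298  16.26817307
 105.27006877 -80.39020891] [ 0.49804076  0.3537941  -0.46049002] 0.3122503588811477
```

View pics/s6.png

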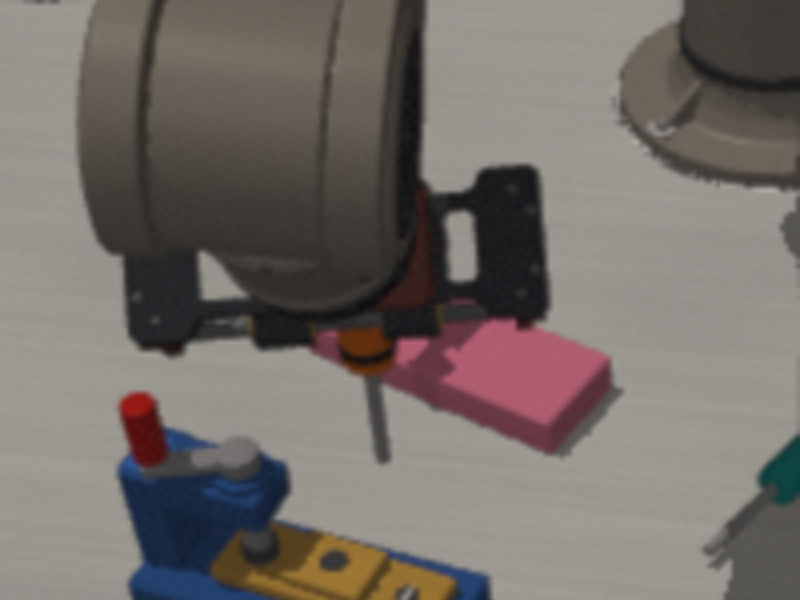

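View pics/w6.png

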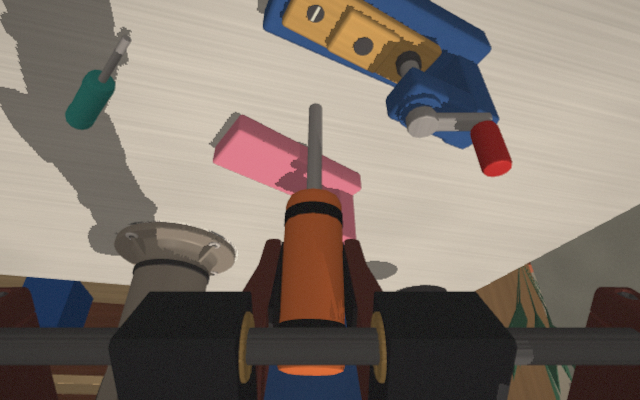

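```bash
python3 - <<'E'
from h import *
d=pickle.load(open("c2.pkl","rb"));w=d["wrist"];s=d["scene"]
f=lambda x,y:((x+.5)/4-.5+130,(y+.5)/4-.5+90)
a,e=tri(w,(315.5,104.5),s,f(384,461));b,e2=tri(w,(314,190),s,f(372,376))
print(a,e,b,e2,np.linalg.norm(b-a),(b-a)/np.linalg.norm(b-a))
# screw from the wrist view
print(plane(w,315,13,.043))
E
```

```text
[ 0.58507865 -0.13666406  0.16225918] 0.0012081929941031883 [ 0.58020266 -0.13728428  0.21714292] 0.00045310437183766945 0.055103401824353485 [-0.08848803 -0.01125558  0.99601364]
[ 0.57258064 -0.14045944  0.043     ]
```

Call:
arm_command([
  [[-0.003,-0.016,0,0,0,0.116],[-0.003,-0.016,0,0,0,0.116],[-0.003,-0.016,0,0,0,0.116],[-0.003,-0.016,0,0,0,0.116],[0,0,0,0,0,0],[0,0,0,0,0,0],[0,0,0,0,0,0]],
])

```text
time: 16.45
ee_pos: [0.5563, -0.164, 0.2466]
tool_rot: [180.0, 39.9, 54.2]
contact_force: [-1.2, -0.4, -1.1]
width: 0.314
```

```bash
python3 look.py 7
```

```text
16.6 [ 0.55615893 -0.16385245  0.2464125 ] [-179.98385096   39.9405852    54.24562895] [  7.97742296  32.33322973 -20.52676918  89.80721525  35.99974744
  93.13891083 -57.37811192] [ 0.36355543  0.33877546 -1.16844236] 0.31350606529222774
```

View pics/s7.png

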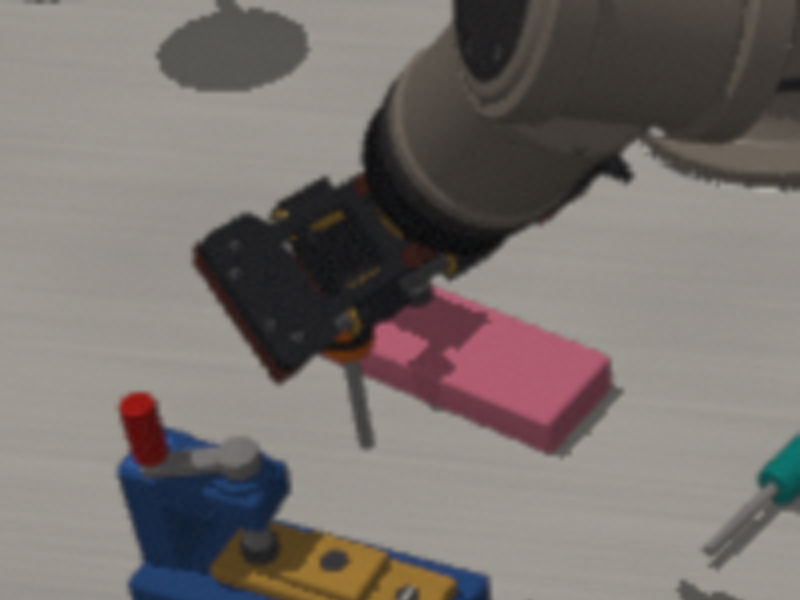

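View pics/w7.png

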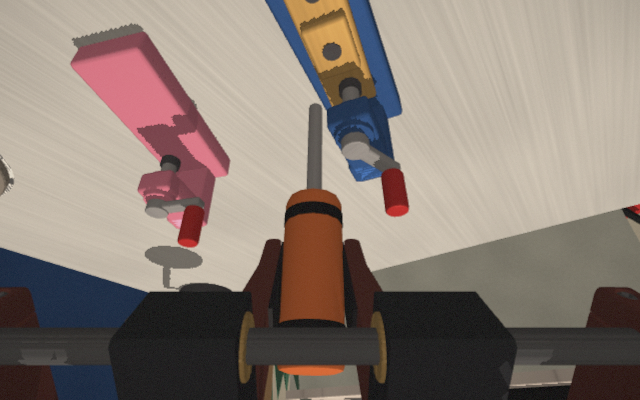

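View pics/t7.png

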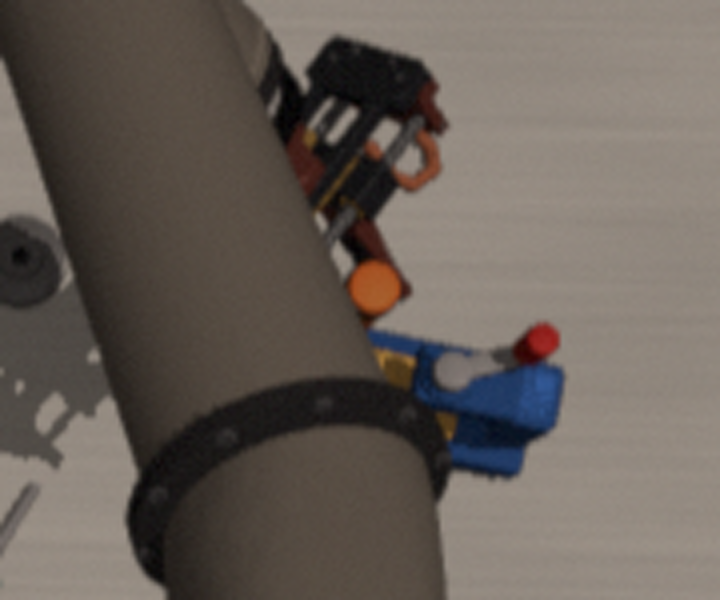

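```bash
cat > drv.py <<'E'
from h import *
def run(stip,sbase,wtip=(315.5,104.5),wbase=(313.5,200),ttop=None):
    d=pickle.load(open("c2.pkl","rb"));w=d["wrist"];s=d["scene"];t=d["top"]
    f=lambda p:((p[0]+.5)/4-.5+130,(p[1]+.5)/4-.5+90)
    a,e=tri(w,wtip,s,f(stip));print("tip",a.round(4),round(e,4))
    nw=np.cross(ray(w,*wtip)[1],ray(w,*wbase)[1]);ns=np.cross(ray(s,*f(stip))[1],ray(s,*f(sbase))[1])
    l=np.cross(nw,ns);l/=np.linalg.norm(l);l*=np.sign(l[2]);print("axis",l.round(3))
    if ttop:
        o,r=ray(t,(ttop[0]+.5)/4-.5+320,(ttop[1]+.5)/4-.5+100)
        # point on the ray at 145 mm from the tip
        q=o-a;bb=q@r;k=-bb-np.sqrt(bb*bb-(q@q-.145**2));p=o+k*r;print("handle top",p.round(4),"axis",((p-a)/.145).round(3))
E
python3 - <<'E'
from drv import *
run((366,446),(352,366),ttop=(376,287))
d=pickle.load(open("c2.pkl","rb"))
print("nominal axis for wrist line: vertical through tip projects to")
a=np.array([.572,-.141,.16]);
for k in(0,.05):print(proj(d["scene"],a+[0,0,k]),proj(d["wrist"],a+[0,0,k]))
E
```

```text
tip [ 0.5672 -0.1508  0.1526] 0.0028
axis [-0.036 -0.017  0.999]
handle top [ 0.5617 -0.1566  0.2973] axis [-0.038 -0.04   0.998]
nominal axis for wrist line: vertical through tip projects to
(np.float64(225.0865513336076), np.float64(201.20148225289407)) (np.float64(312.50818971378544), np.float64(101.32202584853218))
(np.float64(222.17158860330352), np.float64(183.275443655449)) (np.float64(312.48606467159954), np.float64(171.0237163298348))
```

Call:
arm_command([
  [[0.013,0.022,-0.02,-0.028,0.02,0],[0.013,0.022,-0.04,0,0,0],[0,0,-0.04,0,0,0],[0,0,-0.04,0,0,0],[0,0,-0.04,0,0,0],[0,0,-0.04,0,0,0],[0,0,0,0,0,0],[0,0,0,0,0,0],[0,0,0,0,0,0]],
])

```text
time: 17.73
ee_pos: [0.5641, -0.1503, 0.1812]
tool_rot: [179.9, 42.9, 54.3]
contact_force: [0.2, 0.6, -1.3]
width: 0.312
```

```bash
python3 look.py 8
```

```text
17.875 [ 0.56394875 -0.1502513   0.18101181] [179.96275157  42.87220304  54.30724464] [  5.31623914  38.30570271 -19.80062921  90.49017435  37.9704633
  91.05355843 -62.53775911] [ 0.02998584 -0.41010397 -1.03301784] 0.3143127595093396
```

View pics/s8.png

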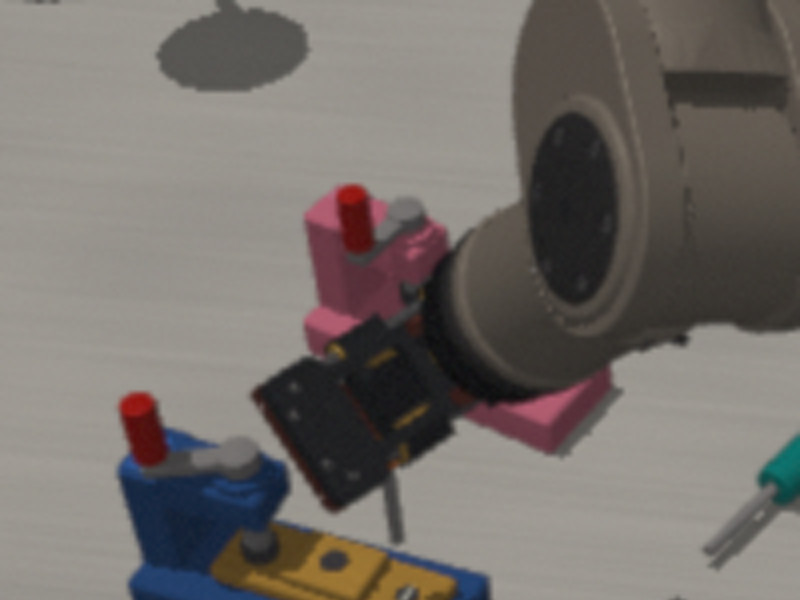

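View pics/w8.png

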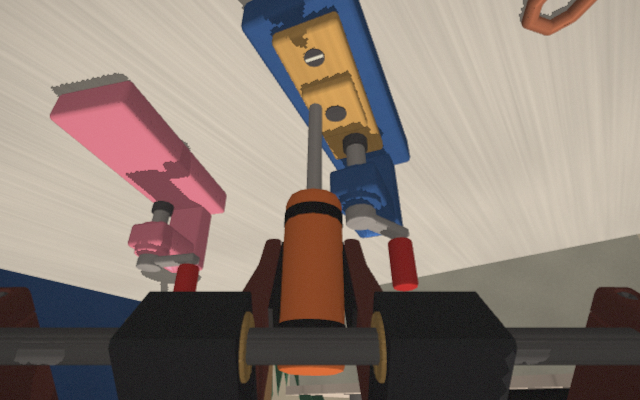

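View pics/t8.png

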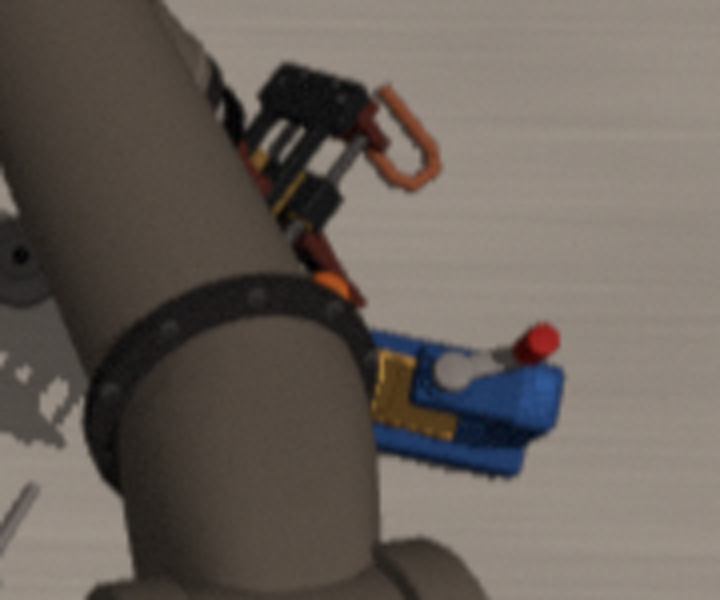

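```bash
python3 - <<'E'
from drv import *
run((397,542),(389,486))
w=pickle.load(open("c2.pkl","rb"))["wrist"];print(plane(w,314,57,.043))
E
```

```text
tip [ 0.5719 -0.1411  0.0856] 0.0021
axis [-0.02   0.007  1.   ]
[ 0.57261337 -0.13911345  0.043     ]
```

Call:
arm_command([
  [[0,0.002,-0.02,0,0,0],[0,0,-0.016,0,0,0],[0,0,0,0,0,0],[0,0,0,0,0,0],[0,0,0,0,0,0],[0,0,0,0,0,0],[0,0,0,0,0,0],[0,0,0,0,0,0]],
])

```text
time: 18.88
ee_pos: [0.5638, -0.1497, 0.1699]
tool_rot: [180.0, 42.9, 54.3]
contact_force: [0.5, -0.9, -0.9]
width: 0.315
```

```bash
python3 look.py 9; python3 - <<'E'
from h import *
d=pickle.load(open("c2.pkl","rb"))
crop(d["scene"],150,180,270,270,6,"pics/s9b.png")
E
```

```text
19.025 [ 0.56377439 -0.14968014  0.16987458] [-179.9937752    42.89326106   54.33464302] [  5.22756828  39.05062239 -19.73743476  90.82710455  38.15017724
  90.25674708 -63.17585195] [-0.35167666  0.34343329 -1.56703366] 0.3129317547542074
```

View pics/s9b.png

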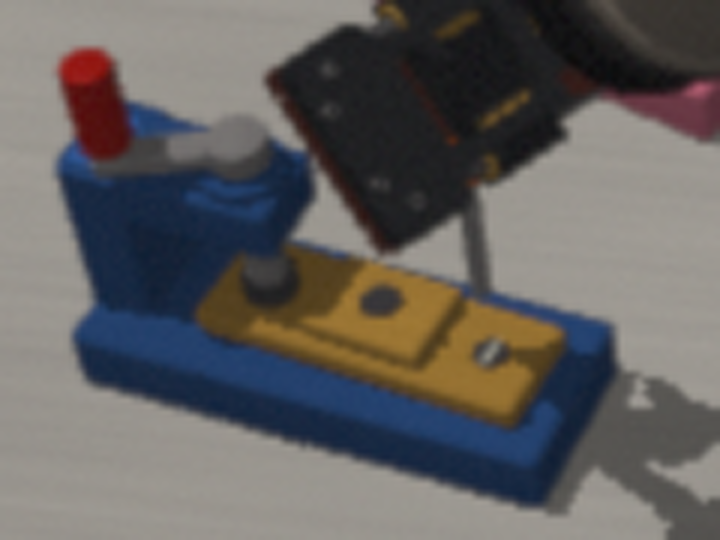

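View pics/w9.png

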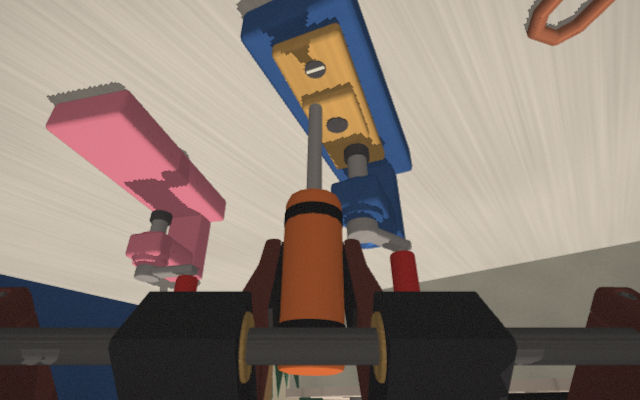

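```bash
python3 - <<'E'
from drv import *
run((398,0+ (180+290/6-90)*4),(392,400))
from cell import ctrl
print(ctrl.sign_off())
E
```

```text
tip [ 0.5702 -0.1421  0.0734] 0.0037
axis [0.048 0.099 0.994]
the job is handed in; nothing more can be done
None
```

The job is handed in: the crank is at its stop with the jaw pressed on the lock. The gripper still holds the orange screwdriver upright, about 3 cm above the dark screw head.

- **Crank:** I turned it about 412° (7.2 rad) clockwise to a hard stop. The handle did not move under a 17 N push, against about 2 N of friction. As I pressed on to confirm the stop, the fingers slid off the handle. The pictures before and after show the handle in the same place, so I take this as the stop; I had no direct reading of the crank angle.
- **Screwdriver:** I drew it out along its axis and turned it upright. It was leaning about 3° in the grip, so I straightened it. The gripper is holding it with 45 N.
- **Last checks:** The tip measured (0.570, -0.142, 0.073) against the screw head at (0.572, -0.141, 0.043). The pictures show the screw at the same pixel as at the start, so the lock has not shifted. The job took 19 s, and the force reading on the tool was about 1.7 N.
- **A check that disagreed:** The final axis estimate, from rough hand-picked points on a short visible stretch of blade, suggested a lean of about 6°. The better measurement just before, 11 mm higher with the tool at the same angle, gave about 1°, and I rely on that one.

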